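Press the splined key home in the bench vise

TASK

Take the T-key with the longer handle bar out of the wooden stand, turn it until its four splines line up with the cross-shaped socket on top of the vise, and slide it straight in, fully home against the spring ejector until its collar sits flush on the hub. Finish while still gripping the key and keeping it pressed fully home; the ejector pushes it out if you let go. Leave the other key in its place in the stand.

Things in the scene. Friction and masses are not known exactly. Their poses are not given: they have to be found in the camera images.
- big_key: The key to use, upright, 98 mm tall, 0.16 kg; origin: centre of its collar's underside, z up. Below: steel stem 32 mm long with four splines, a cross on x and y, 34 mm tip to tip, each 8 mm thick (tapered in the lowest 8 mm, to 26 and 4 mm). Above: steel collar 50 mm across, 6 mm thick; 12 mm round shaft; from 40 mm up, a wooden bar 70 x 18 x 26 mm (x, y, z). Hangs by its collar in the stand.
- big_key_grip (a point): Centre of the handle bar of the big key, 53 mm above the underside of the collar and 85 mm above the tip of the stem; same axes as the key (x along the 70 mm bar and along one pair of splines). Grip the 18 mm thickness here from above.
- small_key_grip (a point): Centre of the handle bar of the other T-key, which stays where it is: same build, but the bar is only 42 mm long and the stem is a narrow flat blade.
- stand: Pale wooden block 76 x 190 x 45 mm (x, y, z), fixed to the table, origin at the centre of its underside. Two round through holes 41 mm across, at y = +55 and -55 mm; the keys' collars rest on its top, 45 mm up, so lift a key by more than 32 mm to clear it.
- socket (a point): Centre of the socket's mouth in the top face of the vise's steel hub (66 mm across), 92 mm above the table, z up. Cross of two slots along this frame's x and y, 13 mm wide, 40 mm end to end, 40 mm deep: the big key fits in four yaws a quarter turn apart. The hub (on a grey housing; vise 206 x 112 mm, fixed) can turn about its axis but stiff friction (0.3 N m) holds it.
- ejector (a joint): Brass spring ejector pin in the middle of the socket: 0 at rest, its top 20 mm below the mouth; grows in m as it is pressed down, 0.012 when the big key's collar sits flush on the hub. It pushes back with about 3 N at first and 6 N there, more than the key's weight.
Things that resemble listed ones, but are neither listed nor needed, are in the scene too. Leave any green, red or turquoise look-alike of the big_key alone.

How it is judged:
By the outcome, as a careful person would: the job done as asked, in the order asked, and still so for the second after the job is handed in, while the arm keeps its last pose, push and grip.
It also fails if it takes over 38 s, if anything falls off the work surface, if the arm or the gripper's body presses on something with over 40 N, if the wrist force passes 120 N, or if a joint passes its speed limit or range.

ROBOT

A 6-joint arm with a two-finger parallel gripper is mounted at the origin on the work surface; the furniture and walls round the work are solid. World frame = base frame: x ahead of the robot, y to its left, z up, the work surface at z = 0. Lengths are in mm, angles in rad, forces in N, time in s.
With the tool pointing down it reaches from about 400 to 825 mm from the base axis. Payload 7 kg.
Tool frame: the origin (TCP) lies at the very end of the fingers, on their centre line; the grasp point (between the pads) lies 19 mm behind it; z points along the fingers, y is the line along which they close (so a half turn about z gives the same grasp; the last joint's range is limited). The gripper opens to 88 mm and grips with 3 to 60 N. Pads are 19 mm wide; open, the fingers measure 130 mm over their backs; the gripper's body (78 mm by 193 mm) begins 47 mm behind the grasp point.
Start: joints at [-1.05, 0.359, 0.012, 0, -1.224, -0.288], TCP at [155.699, -656.775, 226.561] pointing down, gripper open.
Joint ranges: [-3.07, 3.07], [-1.43, 2.12], [-1.02, 1.25], [-3.03, 1.67], [-3.05, -0], [-3.03, 3.03]. Speed limits (rad/s): [2.39, 2.39, 3.01, 3.14, 3.14, 3.14].

INTERFACE

Orientations are given as a unit quaternion [x, y, z, w].
In Python, from plant import bot gives the robot as it stands. Calls block until the motion is done:
- bot.move_ptp(position, orientation): joint-space move of the TCP to a pose.
- bot.line_to(position, velocity=150, ori=None): straight line of the TCP; ori=None keeps the orientation; velocity is the mean speed in mm/s.
- bot.move_joints(angles): joint-space move.
- bot.move_gripper(opening, force=None): finger opening in mm; force is the grip in N (None keeps the last); returns when the fingers have stopped.
- bot.pause(seconds).
- bot.solve_ik(position, orientation): joint angles nearest the present ones, or None.
- bot.read_state(): the state.
- bot.camera(name): name is "side" or "top"; returns the picture (400x640x3 uint8, red, green, blue); there is no depth.
- bot.get_calibration(name): a dict with "fx", "fy", "cx", "cy" (pixels), "view" (4x4, takes a point from world to camera coordinates). Camera axes: x right, y up, looking along -z (the intrinsics and any distortion apply to the point x, -y, -z); pixel columns grow to the right and rows downward; lengths in mm; the calibration is good to about 2 mm. A picture is of the moment at which its call begins. get_calibration takes no time and is no camera call.
A pose or a line that the arm cannot do raises bot.Unreachable and nothing moves.
- bot.close_job(): hands the job in; it is judged then, once.
The state is a dict: "t": time; "joint_pos": joint angles; "qvel": joint speeds; "tau": joint torques, N m; "tcp_pos": TCP position; "eef_rot": TCP orientation; "contact_force": force on the tool from outside, world axes, zero at the start; "moment": the same for the moment, N m; "width": finger opening in mm; "finger_force": force on a finger pad.
Only numpy, scipy, OpenCV 4.12 (cv2) and the standard library are available. Lean on these libraries where they do the work, as an engineer would, in place of code of your own. Each camera call takes 0.05 s, during which the arm holds its last target. There are 200 camera calls.

## Working session

There is one attempt and no reset: what is moved stays moved. The work goes in short steps, each a Python script; the robot and the scene stay as the last script left them, time stands still between calls to the robot, and variables do not carry over. Pictures are saved under pics/ and viewed, at most 10 in all, crops included, and the job is handed in when it is done.

```bash
mkdir -p pics; ls
python3 - <<'E'
from plant import bot
import cv2, json
for n in("top","side"):
    cv2.imwrite(f"pics/{n}0.png",bot.camera(n)[:,:,::-1]); c=bot.get_calibration(n)
    print(n,{k:(v.tolist() if hasattr(v,'tolist') else v) for k,v in c.items()})
print(bot.read_state())
E
```

```text
pics
top {'fx': 398.39184506232624, 'fy': 398.39184506232624, 'cx': 319.09266210834596, 'cy': 206.97182529503567, 'view': [[0.02298199432784773, -0.9995065641471162, 0.02141158946789192, -58.973156067320026], [0.9948412117297767, 0.024980959158841128, 0.09832047153840442, -582.908840974762], [-0.0988068387346982, 0.019041531092091207, 0.9949244336696755, -978.8649619275336], [0.0, 0.0, 0.0, 1.0]]}
side {'fx': 419.0958994472062, 'fy': 419.0958994472062, 'cx': 318.0468965514828, 'cy': 196.78295527804872, 'view': [[-0.9669973199362055, -0.2546520078763105, 0.00827877531759476, 541.8195999766169], [0.17068893067352506, -0.6233540050645381, 0.7630826123792419, -183.01988991238878], [-0.18915991166662216, 0.739311936366892, 0.6462479311871818, -906.0789555893746], [0.0, 0.0, 0.0, 1.0]]}
{'t': 0.1, 'joint_pos': array([-1.04987527e+00,  3.59352967e-01,  1.11157950e-02, -2.91306982e-04,
       -1.22412366e+00, -2.88092287e-01]), 'qvel': array([ 0.00111261, -0.0040636 ,  0.00295168,  0.00116523, -0.00057323,
       -0.00066889]), 'tau': array([-2.80282002e-03, -5.84159875e+01,  2.93751490e+01,  7.01557651e+00,
        1.01804579e-02, -5.38563847e-05]), 'tcp_pos': array([ 155.59210767, -656.34839865,  225.68001632]), 'eef_rot': array([-1.16102316e-01,  9.93236941e-01,  7.73021300e-04, -1.81970387e-04]), 'contact_force': array([ 0.07620132, -0.04616179,  0.36148288]), 'moment': array([-0.0158406 , -0.00548955, -0.01578077]), 'finger_force': 0.0, 'width': 87.71815862282777}
```

View pics/top0.png

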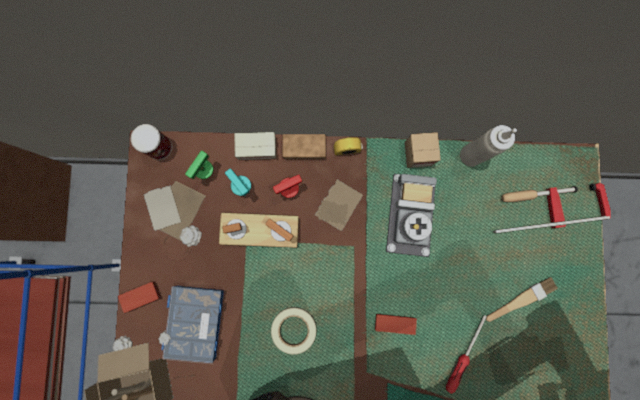

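View pics/side0.png

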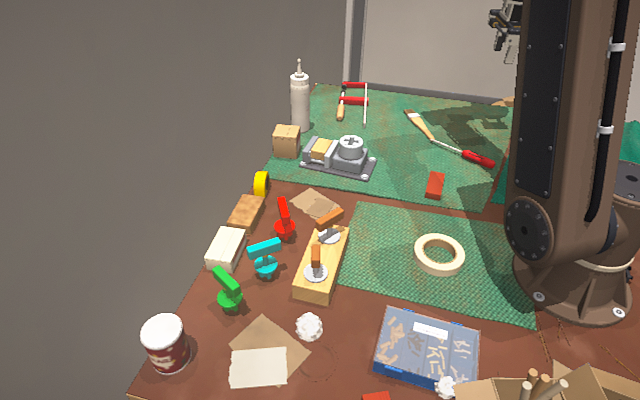

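The top view shows the stand at about (259,231), with the big key at about (279,231) and the small key at about (233,229). The vise hub is near (416,226). I'll zoom in on these.

Run:
```python
import cv2, numpy as np
t=cv2.imread("pics/top0.png"); s=cv2.imread("pics/side0.png")
f=lambda im,x,y,w,h,k: cv2.resize(im[y:y+h,x:x+w],None,fx=k,fy=k,interpolation=cv2.INTER_CUBIC)
a=f(t,215,205,90,50,8.0); b=f(t,385,170,55,90,6)
cv2.imwrite("pics/c1.png",a)
c=np.zeros((540,780,3),np.uint8); c[:,:330]=b; d=f(s,290,200,70,105,5); c[:525,340:690]=d
cv2.imwrite("pics/c2.png",c)
```

```text
(no output)
```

View pics/c1.png

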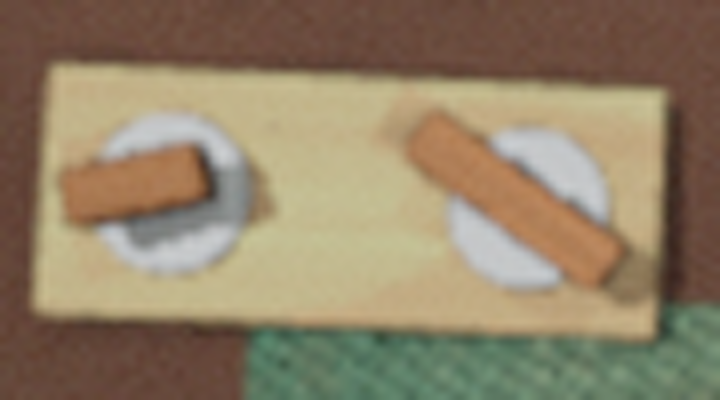

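View pics/c2.png

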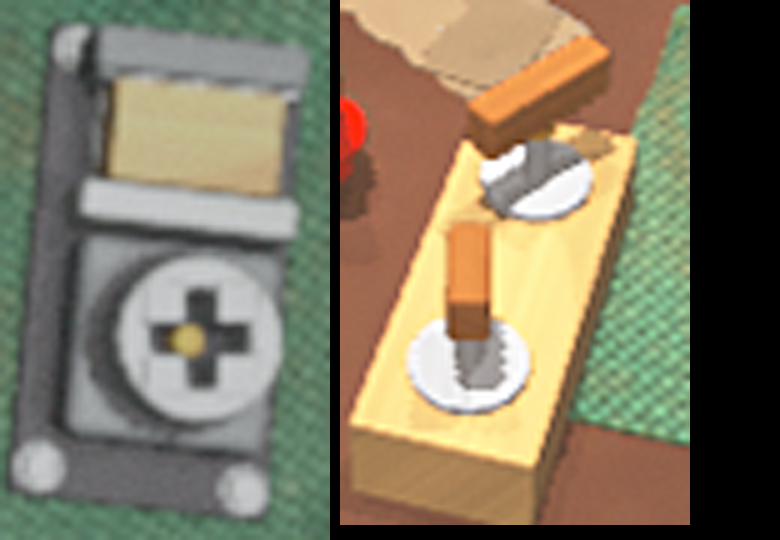

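The big key's bar top is centred at about (279.6,229.9), with its collar at about (281,231). The small key is at about (232,228). The hub is centred at about (418,226), and its cross looks nearly aligned with the image axes. I'll measure these by segmentation and cross-check in the side view.

```bash
cat > h.py <<'E'
from plant import bot
import cv2, numpy as np
def px2w(n,u,v,z):
    c=bot.get_calibration(n); V=np.array(c["view"]); R,t=V[:3,:3],V[:3,3]
    d=R.T@np.array([(u-c["cx"])/c["fx"],-(v-c["cy"])/c["fy"],-1]); o=-R.T@t
    return o+d*(z-o[2])/d[2]
def w2px(n,p):
    c=bot.get_calibration(n); V=np.array(c["view"]); q=V[:3,:3]@np.array(p)+V[:3,3]
    return np.array([c["cx"]+c["fx"]*q[0]/-q[2], c["cy"]+c["fy"]*-q[1]/-q[2]])
def warp(n,img,x0,y0,z,size=120,k=4):
    "rectified patch of plane z: col=(x-x0)*k, row=(y-y0)*k about centre"
    src=np.float32([[0,0],[size*k,0],[size*k,size*k],[0,size*k]])
    dst=np.float32([w2px(n,[x0-size/2+a/k,y0-size/2+b/k,z]) for a,b in src])
    H=cv2.getPerspectiveTransform(src,dst)
    return cv2.warpPerspective(img,H,(size*k,size*k),flags=cv2.INTER_CUBIC|cv2.WARP_INVERSE_MAP)
E
python3 - <<'E'
from h import *
T=cv2.imread("pics/top0.png"); S=cv2.imread("pics/side0.png")
st=[px2w("top",215+u/8,205+v/8,45)[:2] for u,v in [(48,62),(668,88),(656,340),(34,318)]]
print("stand",np.round(st,1),"c",np.mean(st,0),"sides",[np.linalg.norm(st[i]-st[i-1]).round(1) for i in range(4)])
b=px2w("top",215+517/8,205+199/8,111); k=px2w("top",215+528/8,205+208/8,51); h=px2w("top",385+200/6,170+339/6,92)
print("bar",b,"collar",k,"hub",h)
rows=[]
for n,im in(("top",T),("side",S)):
    w=warp(n,im,b[0],b[1],111); hsv=cv2.cvtColor(w,cv2.COLOR_BGR2HSV)
    m=cv2.inRange(hsv,(4,110,(90 if n=="top" else 150)),(16,255,255))
    cs=max(cv2.findContours(m,0,1)[0],key=cv2.contourArea); r=cv2.minAreaRect(cs)
    print(n,"bar",np.array(r[0])/4-60+b[:2],np.array(r[1])/4,r[2])
    cv2.drawContours(w,[cs],-1,(0,255,0),1)
    g=warp(n,im,h[0],h[1],92); hs=cv2.cvtColor(g,cv2.COLOR_BGR2HSV); gray=hs[:,:,2]
    yy,xx=np.mgrid[:480,:480]; disc=np.hypot(xx-240,yy-240)<25*4
    d=((gray<130)&disc).astype(np.uint8)
    cs=max(cv2.findContours(d,0,1)[0],key=cv2.contourArea); r=cv2.minAreaRect(cs); mm=cv2.moments(cs)
    print(n,"cross",np.array(r[0])/4-60+h[:2],np.array([mm['m10'],mm['m01']])/mm['m00']/4-60+h[:2],np.array(r[1])/4,r[2])
    cv2.drawContours(g,[cs],-1,(0,255,0),1)
    rows.append(np.hstack([w,g])[90:390])
cv2.imwrite("pics/m.png",cv2.resize(np.vstack(rows),(800,500)))
E
```

```text
stand [[562.1 197.8]
 [558.8   6. ]
 [480.9   7.5]
 [483.3 198.3]] c [521.28947451 102.37580631] sides [np.float64(78.9), np.float64(191.8), np.float64(77.9), np.float64(190.9)]
bar [520.68942073  46.43509679 111.        ] collar [520.36387173  47.67425893  51.        ] hub [ 537.28067197 -280.38514616   92.        ]
top bar [521.18331722  48.19536214] [70.95043182 18.24995232] 55.986690521240234
top cross [ 539.14873685 -286.34377195] [ 539.197383   -284.00488884] [39.8300209  25.40503883] 2.385944128036499
side bar [528.18942073  46.31009679] [119.75 104.5 ] 90.0
side cross [ 544.50993528 -278.19528105] [ 546.63240052 -277.58236502] [22.25548172 28.78076935] 42.672183990478516
```

View pics/m.png

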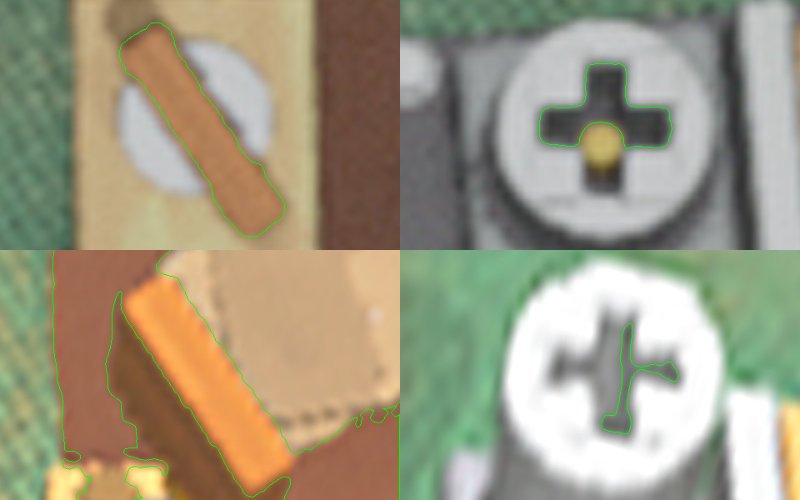

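Both cameras agree to about 2 mm. The bar is 71 x 18 mm, centred at about (522,48.7) with yaw 56°. The hub is at about (540,-280), with its cross close to yaw 0–2°. Next I'll fit the cross yaw and check the IK options.

```bash
cat >> h.py <<'E'
from scipy.spatial.transform import Rotation as Ro
def q(a): return (Ro.from_euler('z',a,degrees=True)*Ro.from_euler('x',180,degrees=True)).as_quat()
E
python3 - <<'E'
from h import *
g=warp("top",cv2.imread("pics/top0.png"),538.7,-279.2,92,60,8)
hs=cv2.cvtColor(g,cv2.COLOR_BGR2HSV); m=((hs[...,2]<140)|(hs[...,1]>90)).astype(float)
yy,xx=np.mgrid[:480,:480]/8-30; m[np.hypot(xx,yy)>26]=0
best=[]
for a in np.arange(-12,13,.5):
  c,s=np.cos(np.radians(a)),np.sin(np.radians(a))
  for dx in np.arange(-2,2.1,.5):
    for dy in np.arange(-2,2.1,.5):
      X,Y=c*(xx-dx)+s*(yy-dy),-s*(xx-dx)+c*(yy-dy)
      t=((abs(X)<6.5)&(abs(Y)<20))|((abs(Y)<6.5)&(abs(X)<20)); best.append(((t*m).sum()/np.maximum(t,m).sum(),a,dx,dy))
print(np.round(sorted(best)[-5:],2))
for a in(56,-124): print("pick",a,np.round(bot.solve_ik([522.2,48.7,79],q(a)),2))
for a in(1,91,-89,181): print("place",a,np.round(bot.solve_ik([540,-279.8,126],q(a)),2))
E
```

```text
[[ 0.92  1.5   0.   -1.  ]
 [ 0.92  1.5   0.   -0.5 ]
 [ 0.92  1.    0.   -0.5 ]
 [ 0.92  0.5   0.   -0.5 ]
 [ 0.92  0.    0.   -0.5 ]]
pick 56 [ 0.47  0.26 -0.51  0.   -0.8   2.08]
pick -124 [ 0.47  0.26 -0.51  0.   -0.8  -1.06]
place 1 [-0.16  0.33 -0.27  0.   -0.97  1.75]
place 91 [-0.16  0.33 -0.27  0.   -0.97 -2.97]
place -89 [-0.16  0.33 -0.27  0.   -0.97  0.17]
place 181 [-0.16  0.33 -0.27 -0.   -0.97 -1.4 ]
```

Run:
```python
from h import *
bot.move_ptp([522.2,48.7,180],q(-124)); print(bot.read_state()["t"])
bot.line_to([522.2,48.7,80],120); s=bot.read_state(); print(s["t"],s["tcp_pos"],s["contact_force"])
bot.move_gripper(10,45); s=bot.read_state(); print(s["t"],s["width"],s["finger_force"],s["contact_force"],s["tcp_pos"])
bot.line_to([522.2,48.7,205],120); s=bot.read_state(); print(s["t"],s["width"],s["finger_force"],s["contact_force"],s["moment"])
bot.move_ptp([540,-279.8,205],q(181)); s=bot.read_state(); print(s["t"],s["tcp_pos"],s["eef_rot"],q(181))
T=bot.camera("top");S=bot.camera("side")
cv2.imwrite("pics/t2.png",T[:,:,::-1]);cv2.imwrite("pics/s2.png",S[:,:,::-1])
print([w2px(n,[540,-279.8,z]).round(1).tolist() for n in("top","side") for z in (92,139,224)])
k=cv2.resize(S[60:190,290:420,::-1],None,fx=4,fy=4,interpolation=2); cv2.imwrite("pics/c3.png",k)
```

```text
2.9083
3.8917 [522.72862527  48.83275142  80.59750136] [ 0.22814614  0.03088751 -0.47613775]
4.9917 17.550609547109392 44.997655749320984 [ 0.17715827  0.73087278 -1.48667169] [521.96914642  48.65572324  79.79068048]
6.1833 17.749015607403884 44.99750733375549 [ 0.14384678  0.04013981 -3.32199149] [0.03122601 0.07644651 0.00048091]
7.4333 [ 540.18227162 -278.96761544  204.85882032] [-9.52745322e-03  9.99954602e-01  1.26122108e-04 -6.87869763e-05] [-8.72653550e-03  9.99961923e-01  6.12300084e-17 -5.34346188e-19]
[[418.1, 225.3], [423.7, 224.3], [435.4, 222.0], [351.3, 141.0], [352.3, 126.2], [354.4, 97.1]]
```

View pics/c3.png

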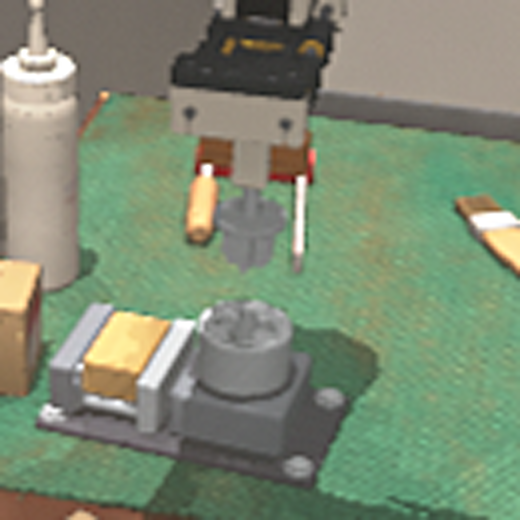

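View pics/t2.png

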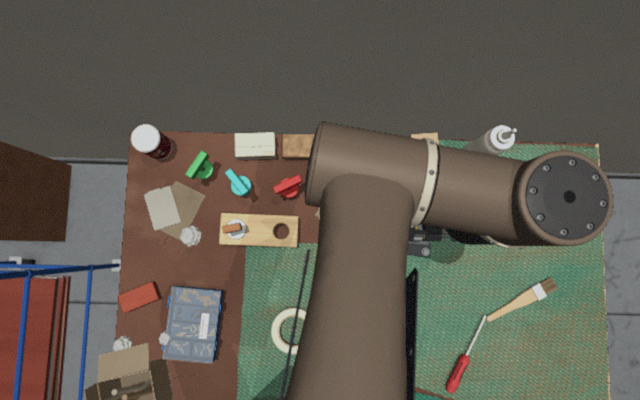

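The side view shows the key upright with its splines aligned. Its collar is at about (352.8,113.5), against a predicted (353.2,113.6), and it sits over the hub at (351.3,141). The top view shows the small key still in the stand. I'll descend while watching the force.

Run:
```python
from h import *
bot.move_gripper(10,60)
def rep():
    s=bot.read_state(); print(round(s["t"],2),s["tcp_pos"].round(2),s["contact_force"].round(1),s["moment"].round(2),round(s["width"],1)); return s["contact_force"]
x,y=540,-279.8
bot.line_to([x,y,165],80); bot.pause(.2); rep()
for z in (158,154,150,145,140,136):
    bot.line_to([x,y,z],30); f=rep()
    if f[2]>9 or np.hypot(f[0],f[1])>8: print("stop"); break
```

```text
8.6 [ 540.37 -279.92  165.64] [ 0.6 -0.3 -2.6] [0.03 0.03 0.02] 17.7
8.98 [ 539.79 -279.77  157.69] [ 0.7 -0.7 -2.1] [-0.01  0.04 -0.02] 17.7
9.27 [ 539.82 -279.74  153.69] [-1.2 -0.6 -1.7] [0.02 0.04 0.03] 17.8
9.55 [ 539.81 -279.78  149.7 ] [ 0.3 -0.6 -2.2] [-0.01  0.01  0.01] 17.4
9.87 [ 539.8  -279.78  144.7 ] [-0.3  0.7 -1.8] [-0.06 -0.02 -0.02] 17.8
10.18 [ 539.83 -279.77  139.71] [ 0.7  0.2 -1.9] [-0.06 -0.02  0.02] 17.4
10.47 [ 540.39 -279.98  136.34] [ 0.6 -0.5  2.4] [-0.07 -0.09  0.03] 18.0
```

It went in cleanly, with no lateral force, and has just touched the ejector. Next I press it home.

Run:
```python
from h import *
x,y=540,-279.8
for z in (132,129,127.5,126.5,126,125.5,125,124.5,124,123.5,123,122.5,122):
    bot.line_to([x,y,z],25); bot.pause(.1); s=bot.read_state(); f=s["contact_force"]
    print(z,round(s["t"],2),s["tcp_pos"].round(2),f.round(1),round(s["width"],1))
    if f[2]>22 or np.hypot(f[0],f[1])>10: break
S=bot.camera("side")
cv2.imwrite("pics/c4.png",cv2.resize(S[70:190,290:420,::-1],None,fx=5,fy=5,interpolation=2)[:600])
```

```text
132 10.88 [ 540.35 -279.92  132.27] [ 1.1 -1.   2.9] 17.7
129 11.24 [ 540.31 -279.91  129.21] [ 0.7 -0.8  3.3] 17.6
127.5 11.59 [ 540.22 -279.9   127.65] [ 1.3 -1.1  3.1] 17.6
126.5 11.94 [ 540.26 -279.89  126.72] [ 1.2 -1.3  5.4] 17.9
126 12.29 [ 540.29 -279.91  126.68] [ 0.6 -0.5  7.8] 17.5
125.5 12.64 [ 540.32 -279.91  126.61] [-0.5  1.3 10.5] 17.7
125 12.99 [ 540.39 -279.9   126.62] [-2.   2.  14.1] 17.4
124.5 13.34 [ 540.39 -279.91  126.59] [-2.2  2.9 17.7] 17.5
124 13.69 [ 540.45 -279.92  126.57] [-3.   3.3 21.7] 18.1
123.5 14.04 [ 540.47 -279.92  126.52] [-4.7  4.8 24.3] 17.7
```

View pics/c4.png

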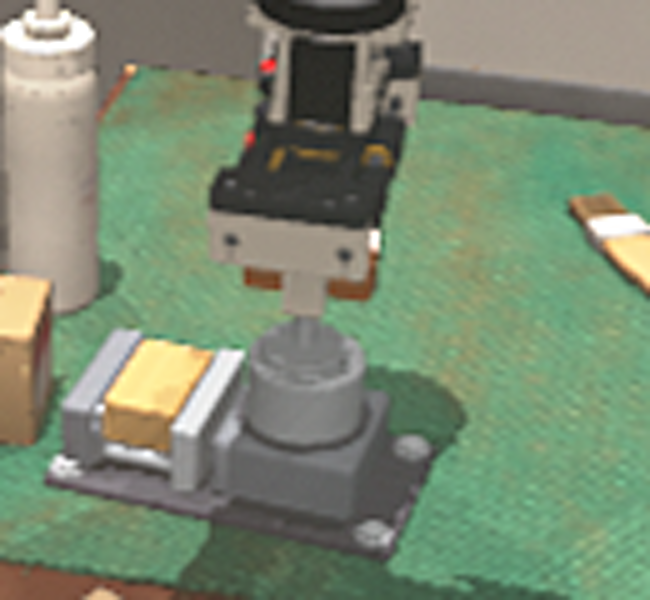

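The picture shows the collar sitting on the hub top at about (305,355) in the crop. The hard stop at TCP z 126.6 matches the expected 126. I'll check that it holds, then hand in.

Run:
```python
from h import *
bot.pause(.6); s=bot.read_state(); print(s["t"],s["tcp_pos"],s["contact_force"],s["width"])
if 10<s["contact_force"][2]<32 and s["tcp_pos"][2]<127: print(bot.close_job())
```

```text
14.6917 [ 540.45539847 -279.90657808  126.53200345] [-5.0589497   4.4303796  24.96979954] 17.555896692061825
the job is handed in; nothing more can be done
None
```

I handed the job in at 14.7 s: the big key is in the socket with its collar on the hub, still gripped and pressed down with about 25 N, and the small key was still in the stand when last seen, after the big key was lifted out.

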